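Kick over the trolley stand and set its keeper

TASK

The sprung parking stand of a laundry trolley is on its test plate on the table. With closed fingers push its leg round, away from where it is parked, until the spring carries it over and it snaps by itself against its rubber stop; let go of it there, then push the sliding keeper up against the leg's tail so that it touches. Only push, never pinch, and never press harder than 20 N on any part of the stand; leave the spool, the tape roll and the pipe coupling where they are.

Things in the scene. Friction and masses are not known exactly. Their poses are not given: they have to be found in the camera images.
- stand_plate: flat steel test plate fixed to the table, x -60 to +90, y -160 to +60 mm, 8 mm thick; place and yaw differ each time. Origin on the table under the leg's pivot; x, y level, z up. On it an aluminium bracket, clamped each time at another angle about the pivot (+-12 deg, not measured), holds an upright rubber stop pin (14 mm thick, 66 mm from the pivot, top at 38 mm) and the spring's far pin
- stand_leg: dark steel leg turning level about an upright pivot; origin on the table under the pivot (as stand_plate), x along the leg to its black rubber foot, z up. Bar 18 mm wide (y -9 to 9), z 22 to 36 mm; foot block x 125 to 155, 24 mm wide, z 19 to 39. Parked, its x lies along stand_plate's +y; it must turn anticlockwise seen from above, about 100 +-12 deg, to the stop: push its -y flank
- leg_push (a point): mid bar, 95 mm from the pivot, 29 mm above the table: push here (bar is free from x 65 to 124 mm); axes as the leg's. Takes up to about 13 N, falling to none at dead centre, about 7 deg (11 mm of travel) before the stop; then the leg runs off from the pusher to the stop and the spring holds it there. Let go earlier, it flies back. Pushing on into the stop makes the force jump
- leg_pin (a point): spring pin on the leg, 55 mm from the pivot, 45 mm above the table, pin top at 53 mm. The coil spring (10 mm thick, z 39 to 51 mm) runs from here above the leg and pivot to a like pin on the bracket, 60 mm from the pivot, about on stand_plate's +x side. Keep fingers off it
- tail_end (a point): end of the leg's tail, at x = -49 mm in the leg's frame, 29 mm up; axes as the leg's. The tail is 16 mm wide (y -8 to 8) and z 22 to 36 mm, and with the leg over it points about to stand_plate's +x
- keeper: steel sliding keeper bar, 16 mm wide, z 22 to 36 mm, in an aluminium guide. Slides along stand_plate's +y at plate x = 38 mm towards the tail; stays where left (4 to 5 N of rubbing). Origin on the table under its nose. Starts drawn back, nose at plate y -50 to -45 mm; needs 27 to 49 mm to touch the tail, by the bracket's setting. Pushed in before the leg is over, it blocks the tail
- guide_mouth (a point): mouth of the keeper's guide, where the keeper comes out towards +y, 29 mm up, fixed on stand_plate. The guide reaches from here 34 mm back (-y), is 35 mm wide along x, top at 40 mm
- keeper_nose (a point): centre of the keeper's upright round nose (radius 8 mm), 29 mm above the table. It touches the tail when this point is at y = 16 mm in the leg's frame
- keeper_post (a point): upright post at the keeper's back end, 100 mm behind the nose centre, this point 45 mm above the table: 16 mm thick, black cap 20 mm thick from z 54 to 60 mm. Push it from behind (its side to stand_plate's -y) along stand_plate's +y; only the plate (8 mm high, to plate y -160 mm) lies behind it
- thread_spool: loose wooden thread spool with white thread, 30 mm across, 42 mm high, standing, beyond the plate; origin under its middle
- tape_roll: loose roll of black tape lying flat, 62 mm across, 19 mm high, on the robot's side of the plate; origin under its middle
- drain_coupling: loose grey pipe coupling standing, 42 mm across, 50 mm high, beyond the plate; origin under its middle

How it is judged:
By the outcome, as a careful person would: the job done as asked, in the order asked, and still so for the second after the job is handed in, with the robot touching nothing.
It also fails if it takes over 70 s, if anything falls off the work surface, if the arm or the gripper's body presses on something with over 40 N, if the wrist force passes 120 N, or if a joint passes its speed limit or range.

ROBOT

A 6-joint arm with a two-finger parallel gripper is mounted at the origin on a cart in front of the work surface, level with it; the furniture and walls round the work are solid. World frame = base frame: x ahead of the robot, y to its left, z up, the work surface at z = 0. Lengths are in m, angles in rad, forces in N, time in s.
With the tool pointing down it reaches from about 0.275 to 1 m from the base axis. Payload 8.4 kg.
Tool frame: the origin (TCP) lies on the centre line of the jaws, within the pads' length; the fingertips stand 17 mm ahead of it and the grasp point (between the pads) lies 2 mm behind it (bot.tcp_to_tips is the y of the fingertips in the tool frame, in m); y points along the fingers, z is the direction in which the jaws open and shut, and the axes are right-handed (so a half turn about y gives the same grasp; the last joint's range is limited). The gripper opens to 85 mm and grips with 20 to 120 N. Pads are 22 mm wide; open, the fingers measure 114 mm over their backs; the gripper's body (76 mm by 85 mm) begins 54 mm behind the grasp point. The pads swing forward as they close: fully open they stand 13 mm farther back than shut.
Start: joints at [1.159, 0.353, 1.633, -0, 1.155, -0.002], TCP at [0.249, 0.573, 0.248] pointing down, gripper open.
Joint ranges: [-2.63, 2.63], [-0.92, 2.1], [0.06, 2.66], [-1.3, 4.44], [0, 2.69], [-3.02, 3.02]. Speed limits (rad/s): [2.22, 2.22, 2.79, 3.14, 3.14, 3.14].

INTERFACE

Orientations are given as a unit quaternion [x, y, z, w].
In Python, from workcell import bot, hand, kinematics, get_obs, vision, hand_in gives the robot as it stands. The module is installed in compiled form; this text tells all that it offers. Calls block until the motion is done:
- bot.reach(position, orientation): joint-space move of the TCP to a pose.
- bot.servo_line(position, ori=None, velocity=0.15): straight line of the TCP; ori=None keeps the orientation; velocity is the mean speed in m/s.
- bot.goto_joints(angles): joint-space move.
- hand.move_gripper(opening, strength=None): finger opening in m; strength is the grip in N (None keeps the last); returns when the fingers have stopped.
- bot.dwell(seconds).
- kinematics.solve_ik(position, orientation): joint angles nearest the present ones, or None.
- get_obs(): the state.
- vision.read_camera(name): name is "scene" or "side" or "wrist"; returns a dict with "frame" (480x640x3 uint8, red, green, blue), "intrinsics" (3x3 intrinsics, pixels), "view" (4x4, takes a point from world to camera coordinates). Camera axes: x right, y down, z forward; pixel columns grow to the right and rows downward; lengths in m; the calibration is good to about 2 mm. The wrist camera is an equidistant fisheye: a pixel r from the principal point sees the ray r / f radians off the axis. A picture is of the moment at which its call begins. There is no depth.
A pose or a line that the arm cannot do raises bot.IKError and nothing moves.
- hand_in(): hands the job in, once; it reports no verdict.
The state is a dict: "time_s": time; "joint_pos": joint angles; "joint_vel": joint speeds; "joint_efforts": joint torques, N m; "position": TCP position; "orientation": TCP orientation; "wrist_force": force on the tool from outside, world axes, zero at the start; "ft_torque": the same for the moment, N m; "gripper_width": finger opening in m.
Only numpy, scipy, OpenCV 4.12 (cv2) and the standard library are available. Lean on these libraries where they do the work, as an engineer would, in place of code of your own. Each camera call takes 0.05 s, during which the arm holds its last target. There are 200 camera calls.

## Working session

There is one attempt and no reset: what is moved stays moved. The work goes in short steps, each a Python script; the robot and the scene stay as the last script left them, time stands still between calls to the robot, and variables do not carry over. Pictures are saved under pics/ and viewed, about 8 in all and at most 12, crops included, and the job is handed in when it is done.

```bash
mkdir -p pics; python3 - <<'E'
from workcell import bot,get_obs,vision
import cv2,numpy as np,pickle
d={}
for n in("scene","side","wrist"):
    r=vision.read_camera(n); d[n]=r
    cv2.imwrite(f"pics/{n}0.png",r["frame"][:,:,::-1]); print(n,r["intrinsics"].tolist(),np.round(r["view"],3).tolist())
pickle.dump(d,open("d0.pkl","wb"))
o=get_obs();print(o["time_s"],o["position"],o["orientation"],bot.tcp_to_tips,o["wrist_force"])
E
```

```text
scene [[593.4302904350199, 0.0, 321.1839661731201], [0.0, 593.4302904350199, 238.52038668369323], [0.0, 0.0, 1.0]] [[0.794, -0.608, -0.01, -0.34], [-0.333, -0.421, -0.844, 0.33], [0.509, 0.673, -0.537, 0.474], [0.0, 0.0, 0.0, 1.0]]
side [[485.5752876383544, 0.0, 319.415985804495], [0.0, 485.5752876383544, 240.831194761289], [0.0, 0.0, 1.0]] [[0.895, -0.446, -0.01, -0.413], [-0.231, -0.445, -0.865, 0.266], [0.381, 0.777, -0.501, 0.53], [0.0, 0.0, 0.0, 1.0]]
wrist [[371.64829954431775, 0.0, 324.75020000626824], [0.0, 371.64829954431775, 236.3066133060167], [0.0, 0.0, 1.0]] [[0.398, 0.917, -0.0, -0.623], [0.882, -0.383, 0.273, -0.037], [0.251, -0.109, -0.962, 0.379], [0.0, 0.0, 0.0, 1.0]]
0.15 [0.24887057 0.57295106 0.247715  ] [ 0.69268737 -0.14394307  0.14380065 -0.69194362] 0.017 [-0.68923925 -0.19362992  0.52733941]
```

View pics/scene0.png

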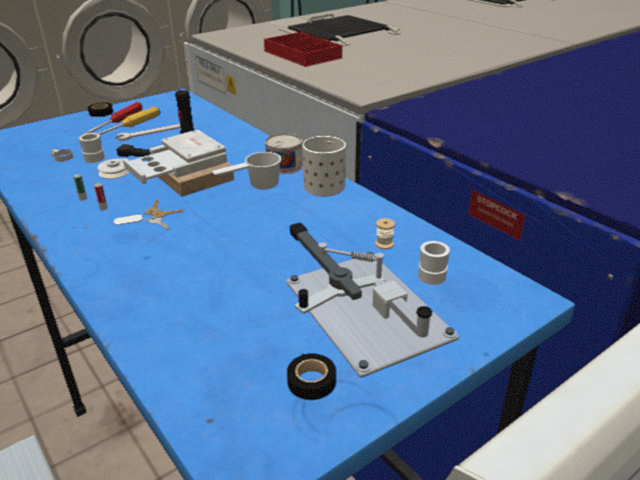

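View pics/side0.png

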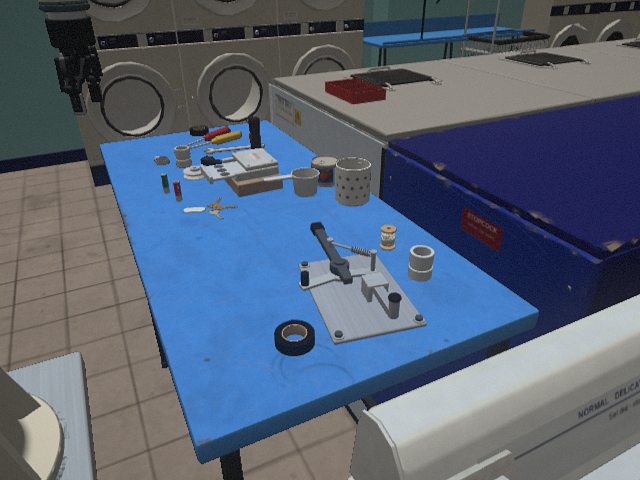

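The scene shows the plate with its leg pointing away (foot about 297,230; pivot about 343,275), the stop pin at (304,298), the keeper post at (424,318), and the tape at (312,376). Next I'll enlarge the stand and cast rays.

```bash
cat > h.py <<'E'
import numpy as np,cv2
def ray(r,uv):
    V=np.array(r["view"]);K=np.array(r["intrinsics"]);R,t=V[:3,:3],V[:3,3]
    u=(uv[0]-K[0,2])/K[0,0];v=(uv[1]-K[1,2])/K[1,1]
    if r.get("fish"):
        a=np.hypot(u,v);s=np.sin(a)/max(a,1e-9);d=np.array([u*s,v*s,np.cos(a)])
    else: d=np.array([u,v,1.])
    return -R.T@t,R.T@d
def onz(r,uv,z):
    c,d=ray(r,uv);return (c+d*(z-c[2])/d[2])
def proj(r,p):
    V=np.array(r["view"]);K=np.array(r["intrinsics"]);q=V[:3,:3]@np.array(p)+V[:3,3]
    if r.get("fish"):
        n=np.hypot(q[0],q[1]);a=np.arctan2(n,q[2]);x=q[:2]/n*a
    else:x=q[:2]/q[2]
    return x*[K[0,0],K[1,1]]+[K[0,2],K[1,2]]
E
python3 - <<'E'
from h import *;import pickle
d=pickle.load(open("d0.pkl","rb"));s=d["scene"]
for n,uv,z in[("foot",(297,230),.039),("pivot",(343,270),.036),("stop",(304,292),.038),("post",(424,312),.06),("boltNW",(294,280),.008),("boltS",(364,365),.008),("boltE",(450,331),.008),("springpin",(379,256),.053),("tape",(312,370),.019),("spool",(385,246),0),("coupl",(433,281),0)]:
    print(n,np.round(onz(s,uv,z),3))
f=s["frame"][210:400,270:480,::-1];cv2.imwrite("pics/c0.png",cv2.resize(f,None,fx=3.15,fy=3.15,interpolation=cv2.INTER_CUBIC))
E
```

```text
foot [0.588 0.271 0.039]
pivot [0.579 0.146 0.036]
stop [0.504 0.137 0.038]
post [ 0.58 -0.01  0.06]
boltNW [0.532 0.201 0.008]
boltS [0.498 0.005 0.008]
boltE [ 0.627 -0.017  0.008]
springpin [0.626 0.122 0.053]
tape [0.436 0.029 0.019]
spool [0.707 0.194 0.   ]
coupl [0.699 0.08  0.   ]
```

View pics/c0.png

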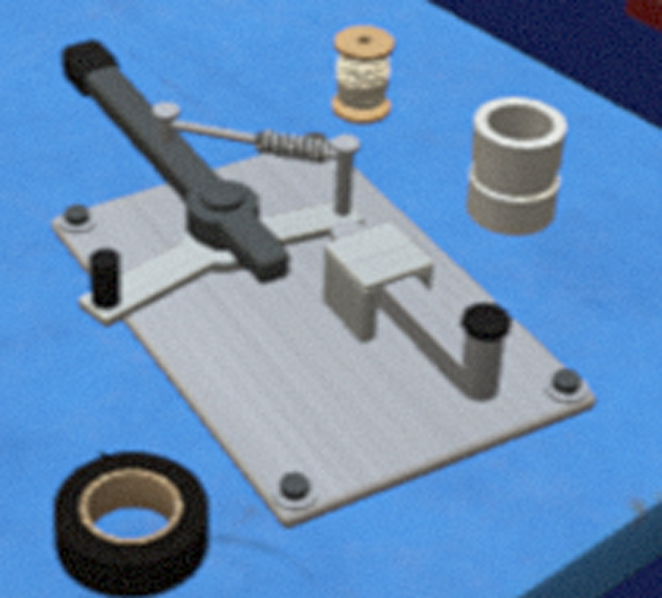

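The crop shows the leg parked, with its flank towards the spool free. The foot is at (90,65), the pivot at (225,195), the stop at (105,280), the keeper post at (485,320) and the plate bolts at (77,215), (293,487) and (566,382). I'll close the fingers and look straight down with the wrist camera.

```bash
python3 - <<'E'
from workcell import bot,hand,get_obs,vision
from h import *;import pickle
from scipy.spatial.transform import Rotation as R
o=get_obs();q=R.from_quat(o["orientation"]);print(np.round(q.as_matrix(),2))
p=np.array([.60,.12,.27])
q2=R.from_euler('z',np.arctan2(p[1],p[0])-o["joint_pos"][0])*q
hand.move_gripper(0.0,40)
bot.reach(p,q2.as_quat())
bot.dwell(.5)
for n in("wrist","scene"):
    r=vision.read_camera(n);r=dict(r);r["fish"]=n=="wrist";pickle.dump(r,open(f"{n}1.pkl","wb"));cv2.imwrite(f"pics/{n}1.png",r["frame"][:,:,::-1])
o=get_obs();print(o["time_s"],o["joint_pos"],o["gripper_width"],o["wrist_force"],np.round(R.from_quat(o["orientation"]).as_matrix(),2))
E
```

```text
[[ 0.92 -0.    0.4 ]
 [-0.4  -0.    0.92]
 [ 0.   -1.   -0.  ]]
3.575 [ 1.94951153e-01  3.13901607e-01  1.63906672e+00  8.25450102e-06
  1.18966994e+00 -4.83891175e-03] -2.8065107909175522e-05 [-0.15331259  0.1023626   0.10596566] [[ 0.2  -0.    0.98]
 [-0.98 -0.    0.2 ]
 [-0.   -1.   -0.  ]]
```

View pics/wrist1.png

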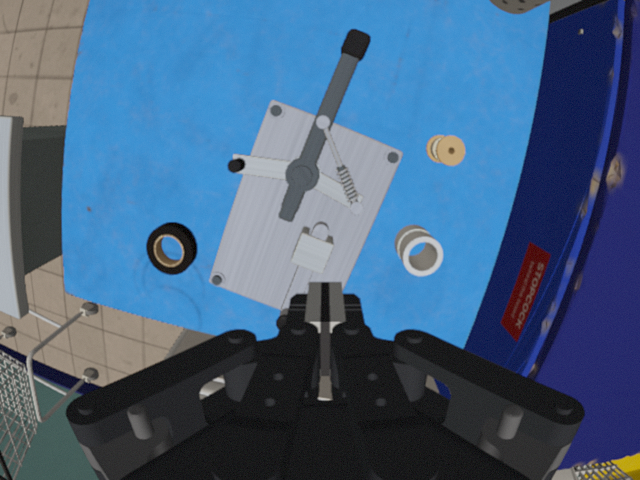

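The wrist view shows the leg with its foot at (355,44), pivot at (302,175), stop top at (234,165), bolts at (276,109), (393,157) and (217,279), and tail end at (288,217). I'll refine these by masks and fit the plate pose.

```bash
python3 - <<'E'
from h import *;import pickle
for n,box in(("wrist",(200,20,440,330)),("scene",(270,210,480,400))):
    r=pickle.load(open(f"{n}1.pkl","rb"));f=r["frame"];m=(f.max(2)<95).astype(np.uint8)
    x0,y0,x1,y1=box;k=np.zeros_like(m);k[y0:y1,x0:x1]=m[y0:y1,x0:x1]
    N,L,S,C=cv2.connectedComponentsWithStats(k)
    for i in range(1,N):
        if S[i,4]>25: print(n,C[i].round(1),S[i],[np.round(onz(r,C[i],z)*1e3).astype(int)[:2].tolist() for z in(.012,.03,.036,.057)])
r=pickle.load(open("wrist1.pkl","rb"))
# leg strip: dark pixels mask edges; sample bar by PCA
f=r["frame"];m=(f.max(2)<110).astype(np.uint8);k=np.zeros_like(m);k[20:225,270:375]=m[20:225,270:375]
N,L,S,C=cv2.connectedComponentsWithStats(k);i=1+np.argmax(S[1:,4]);ys,xs=np.where(L==i)
P=np.array([onz(r,(x,y),.036)[:2] for x,y in zip(xs,ys)])
u=np.array([.1,.99]);
for _ in range(3):
    u/=np.linalg.norm(u);t=P@u;lo=t.min()
    b=[P[(t>lo+a)&(t<lo+a+.01)] for a in np.arange(.085,.165,.01)]
    mid=np.array([ (lambda s:(q.mean(0)))(0) for q in b if len(q)>5]);c=mid.mean(0);u=np.linalg.svd(mid-c)[2][0];u*=np.sign(u[1])
print("leg yaw",np.degrees(np.arctan2(u[1],u[0])),"mid",mid.round(4).tolist(),"ends",t.min(),t.max(),"len",np.ptp(t))
print("c_at ends",(c+u*(t.min()-c@u)).round(4),(c+u*(t.max()-c@u)).round(4))
s=pickle.load(open("scene1.pkl","rb"))
for nm,uv,z in(("pivot w",(302,174),.04),("stop w",(233,165),.038),("mouth",(0,0),0)):
    print(nm,onz(r,uv,z).round(4))
print("mouth corner w",[onz(r,p,.04).round(4)[:2].tolist() for p in((303,226),(333,238))])
cv2.imwrite("pics/w1c.png",cv2.resize(f[90:330,200:420,::-1],None,fx=2.5,fy=2.5,interpolation=cv2.INTER_CUBIC))
E
```

```text
wrist [352.2  54.6] [329  30  41  99 798] [[597, 274], [597, 270], [597, 269], [596, 264]]
wrist [322.2 103.9] [317  91  12  26  34] [[578, 216], [578, 215], [578, 215], [579, 213]]
wrist [310.1 133.4] [305 122  10  24  31] [[572, 184], [572, 184], [573, 184], [573, 184]]
wrist [318.8 153. ] [314 136  12  34  66] [[584, 166], [585, 167], [585, 167], [585, 168]]
wrist [236.1 164.9] [228 159  17  13 171] [[501, 138], [505, 140], [507, 141], [511, 143]]
wrist [303.8 168.3] [292 163  21  15  62] [[572, 147], [573, 149], [573, 150], [574, 152]]
wrist [284.8 199.7] [280 185  11  33  43] [[559, 111], [560, 114], [561, 115], [562, 120]]
wrist [297.1 205.4] [289 190  15  31  63] [[573, 107], [573, 111], [574, 112], [574, 117]]
wrist [322.6 309.8] [ 277  282   93   48 2814] [[623, -7], [621, 2], [621, 5], [619, 16]]
scene [455. 223.] [ 407  210   73   40 1488] [[835, 160], [811, 141], [803, 135], [774, 113]]
scene [326.  262.9] [ 290  223   71   77 1026] [[592, 202], [576, 182], [571, 175], [553, 151]]
scene [362.1 258.2] [352 256  21   5  37] [[644, 178], [626, 158], [620, 152], [600, 129]]
s
[... 381 characters left out ...]
8   8   7  35] [[623, -20], [606, -32], [600, -37], [581, -52]]
scene [311.5 379.3] [ 287  354   49   46 1217] [[431, 23], [421, 8], [417, 4], [405, -13]]
scene [362.8 364.7] [359 361   9   8  43] [[494, 4], [482, -10], [478, -14], [463, -30]]
scene [308.  368.6] [298 362  26  13 139] [[438, 39], [428, 25], [424, 20], [412, 2]]
scene [469.4 391.7] [451 376  29  24 345] [[563, -105], [548, -115], [543, -118], [526, -129]]<stdin>:15: RuntimeWarning: invalid value encountered in divide
<stdin>:17: RuntimeWarning: Mean of empty slice.
  ret = ret.dtype.type(ret / rcount)
Traceback (most recent call last):
numpy.linalg.LinAlgError: 1-dimensional array given. Array must be at least two-dimensional
```

```bash
python3 - <<'E'
from h import *;import pickle
r=pickle.load(open("wrist1.pkl","rb"));f=r["frame"]
cv2.imwrite("pics/w1c.png",cv2.resize(f[25:275,205:415,::-1],None,fx=2.4*1,fy=2.4,interpolation=cv2.INTER_CUBIC))
for nm,uv,z in(("NW",(276,109),.012),("NE",(393,157),.012),("SW",(217,279),.012),("pivot",(302,174),.04),("stop",(233,165),.038),("foot",(355,43),.039),("legpin",(323,122),.053),("farpin",(357,204),.053),("tail",(287.5,217),.036),("guideNW",(303,226),.04),("guideNE",(333,238),.04),("spool",(450,150),.042),("coup",(424,255),.05)):
    print(nm,(onz(r,uv,z)*1e3).round(1)[:2])
print("cam",ray(r,(0,0))[0])
E
```

```text
NW [532.3 202.6]
NE [660.6 178. ]
SW [496.7   5.2]
pivot [572.7 144.3]
stop [503.9 140.5]
foot [596.8 280. ]
legpin [582.7 196.9]
farpin [629.3 128.3]
tail [566.3  98.8]
guideNW [583.3  93.7]
guideNE [614.9  87.6]
spool [709.5 199. ]
coup [707.9  91.1]
cam [0.58657196 0.18651821 0.39659578]
```

View pics/w1c.png

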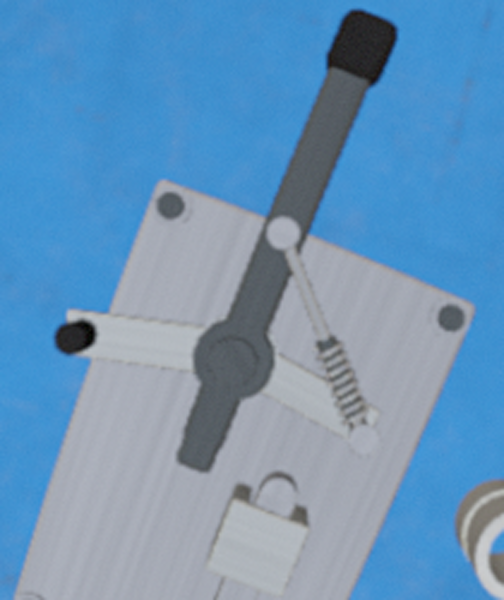

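The crop agrees with the fit. All three bolts give the pivot at (572.7,144) mm and plate yaw −10.3°. The stop pin is at about 183° in world and the far pin at −5° in plate axes, so I expect about 90° of leg travel, with dead centre near 83°. Now for the arc push.

```bash
cat > m.py <<'E'
from workcell import bot,hand,get_obs,vision,kinematics
from h import *;import pickle
from scipy.spatial.transform import Rotation as R
PIV=np.array([.5727,.144]);YAW=np.radians(-10.3)
def ori(a): # tool x at world angle a, tool y down
    x=np.array([np.cos(a),np.sin(a),0]);y=np.array([0,0,-1.]);return R.from_matrix(np.c_[x,y,np.cross(x,y)]).as_quat()
def rot(a):return np.array([[np.cos(a),-np.sin(a)],[np.sin(a),np.cos(a)]])
def pose(phi,z=.038,rad=.095,off=.020): # pusher for leg turned phi deg from parked
    a=YAW+np.pi/2+np.radians(phi);p=PIV+rot(a)@[rad,-off];return np.r_[p,z],a+np.pi/2
def W():return np.array(get_obs()["wrist_force"])
def snap(n,f):
    r=dict(vision.read_camera(n));r["fish"]=n=="wrist";pickle.dump(r,open(f+".pkl","wb"));cv2.imwrite(f"pics/{f}.png",r["frame"][:,:,::-1]);return r
E
python3 - <<'E'
from m import *
p,a=pose(-10,.14);bot.reach(p,ori(a));
p,a=pose(-10);bot.servo_line(p,ori(a),.08);bot.dwell(.3)
b=W();np.save("b.npy",b);print("base",b,get_obs()["time_s"],get_obs()["joint_pos"].round(2))
zero=0;phi=-10.;ph=[]
while phi<86:
    phi+=3 if phi<66 else 1 if phi<76 else .5
    p,a=pose(phi);bot.servo_line(p,ori(a),.03)
    w=W()-b;f=-w[:2]@[np.cos(a),np.sin(a)]
    ph.append((phi,round(float(f),1),round(float(np.linalg.norm(w)),1)))
    if np.linalg.norm(w)>17:print("ABORT force");break
    if phi>68:
        zero=zero+1 if f<.5 else 0
        if zero>=3:break
print(ph);print(get_obs()["time_s"],get_obs()["joint_pos"].round(2));snap("wrist","w2");snap("scene","s2")
E
```

```text
base [-0.15826631  0.03492294 -0.44472194] 7.2583 [0.35 0.65 1.68 0.   0.81 2.27]
[(-7.0, 0.4, 0.8), (-4.0, 0.2, 0.5), (-1.0, 0.2, 0.6), (2.0, 10.5, 12.6), (5.0, 10.7, 12.7), (8.0, 10.8, 12.9), (11.0, 10.6, 12.9), (14.0, 10.0, 12.4), (17.0, 10.3, 12.6), (20.0, 10.8, 12.6), (23.0, 10.2, 12.2), (26.0, 10.2, 12.4), (29.0, 10.0, 11.8), (32.0, 9.4, 10.6), (35.0, 10.6, 12.1), (38.0, 8.4, 9.4), (41.0, 8.5, 9.5), (44.0, 7.5, 8.5), (47.0, 7.7, 8.6), (50.0, 7.1, 7.7), (53.0, 7.4, 8.3), (56.0, 6.4, 7.2), (59.0, 5.6, 7.1), (62.0, 5.5, 6.5), (65.0, 3.6, 5.8), (68.0, 3.5, 5.3), (69.0, 3.2, 5.1), (70.0, 3.3, 3.9), (71.0, 2.3, 2.7), (72.0, 2.3, 2.3), (73.0, 1.6, 1.7), (74.0, 2.0, 2.3), (75.0, 0.9, 1.0), (76.0, 2.3, 2.5), (76.5, 0.9, 1.3), (77.0, 1.4, 2.2), (77.5, 1.2, 1.2), (78.0, 1.3, 1.3), (78.5, 0.9, 1.6), (79.0, 0.8, 1.2), (79.5, 1.2, 1.5), (80.0, -0.6, 1.6), (80.5, -0.1, 1.4), (81.0, 0.3, 0.8)]
19.9917 [ 0.37  0.5   1.99 -0.    0.65  0.71]
```

View pics/w2.png

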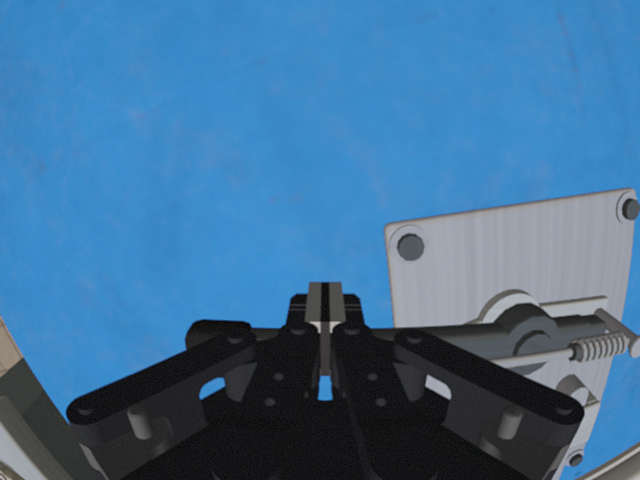

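```bash
python3 - <<'E'
from m import *
r=pickle.load(open("w2.pkl","rb"))
for uv in((270,329),(395,328),(480,325)):
    q=onz(r,uv,.036)[:2]-PIV; print(uv,rot(-(YAW+np.pi/2))@q)
p=onz(r,(195,331),.03)[:2]-PIV;print("foot",rot(-(YAW+np.pi/2))@p)
A,B=[onz(r,u,.036)[:2] for u in((270,329),(480,325))];v=A-B;print("leg turned",np.degrees(np.arctan2(v[1],v[0])-YAW-np.pi/2))
s=pickle.load(open("s2.pkl","rb"));cv2.imwrite("pics/s2c.png",cv2.resize(s["frame"][200:400,220:470,::-1],None,fx=2.6,fy=2.6,interpolation=cv2.INTER_CUBIC))
E
```

```text
(270, 329) [0.031061   0.11269155]
(395, 328) [0.02352299 0.06329604]
(480, 325) [0.01708215 0.02663553]
foot [0.03045002 0.14782712]
leg turned 80.77352607071091
```

View pics/s2c.png

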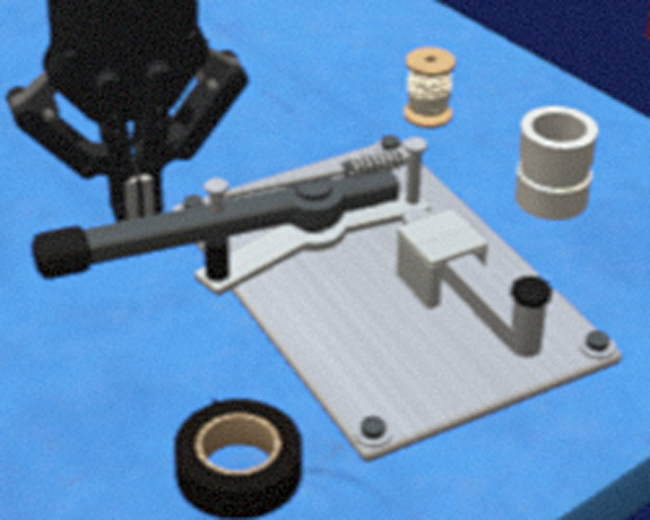

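The scene view shows the leg nearly at dead centre (about 81°) and still against the fingers, short of the stop pin. I'll go on in small steps, guarded by force.

```bash
python3 - <<'E'
from m import *
b=np.load("b.npy");ph=[]
phi=81.
while phi<85:
    phi+=.5;p,a=pose(phi);bot.servo_line(p,ori(a),.02)
    w=W()-b;f=-w[:2]@[np.cos(a),np.sin(a)];ph.append((phi,round(float(f),1)))
    if f>4:break
print(ph)
r=snap("wrist","w3");s=snap("scene","s3");print(get_obs()["time_s"])
cv2.imwrite("pics/s3c.png",np.vstack([cv2.resize(s["frame"][235:330,220:400,::-1],None,fx=3,fy=3,interpolation=cv2.INTER_CUBIC),cv2.resize(r["frame"][260:420,100:640,::-1],None,fx=1,fy=1)]))
E
```

```text
[(81.5, 0.3), (82.0, -0.4), (82.5, 0.9), (83.0, 0.4), (83.5, -0.5), (84.0, -0.6), (84.5, -0.5), (85.0, 0.6)]
22.1917
```

View pics/s3c.png

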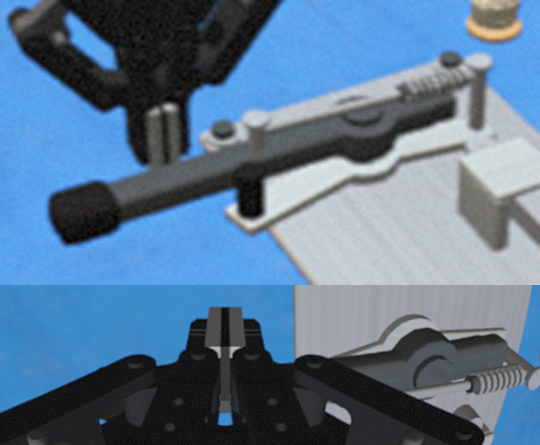

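The leg has run off from the fingers and lies on the stop pin, with the spring past the pivot. I'll retreat, rise, move above the area behind the keeper post and measure.

```bash
cat >> m.py <<'E'
def plate(x,y,z):return np.r_[PIV+rot(YAW)@[x,y],z]
AK=YAW-np.pi/2
E
python3 - <<'E'
from m import *
p,a=pose(85,off=.05);bot.servo_line(p,velocity=.08)
p[2]=.22;bot.servo_line(p,velocity=.15)
bot.reach(plate(38,0,0)*0+plate(.038,-.10,.27),ori(AK));bot.dwell(.3)
r=snap("wrist","w4");s=snap("scene","s4");print(get_obs()["time_s"])
cv2.imwrite("pics/w4s4.png",np.hstack([cv2.resize(r["frame"][60:420,140:500,::-1],(400,400)),cv2.resize(s["frame"][220:400,250:430,::-1],(400,400),interpolation=cv2.INTER_CUBIC)]))
for n,r in(("w",r),("s",s)):
    print(n,{k:proj(r,plate(*v)).round(0).tolist() for k,v in dict(piv=(0,0,.04),post=(.038,-.1475,.06),nose=(.038,-.0475,.036),mouth=(.038,-.05,.04)).items()})
E
```

```text
25.3333
w {'piv': [285.0, 102.0], 'post': [325.0, 258.0], 'nose': [325.0, 151.0], 'mouth': [325.0, 154.0]}
s {'piv': [340.0, 270.0], 'post': [425.0, 310.0], 'nose': [381.0, 282.0], 'mouth': [382.0, 281.0]}
```

View pics/w4s4.png

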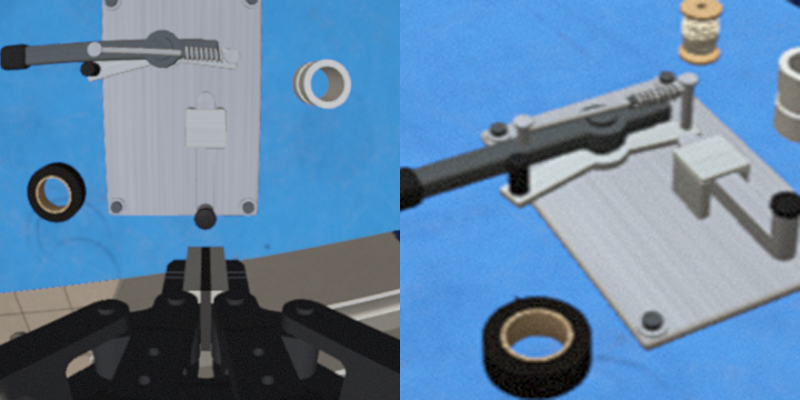

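The leg is on its stop: foot (14,56), pivot (163,48), stop pin (92,69), keeper cap (205,214), keeper nose front about (205,92). The guide and tail are clear. I'll compute where contact should come.

```bash
python3 - <<'E'
from m import *
r=pickle.load(open("w4.pkl","rb"));s=pickle.load(open("s4.pkl","rb"))
inv=lambda r,uv,z:((rot(-YAW)@(onz(r,uv,z)[:2]-PIV))*1e3).round(1)
f=lambda u,v:(140+u*.9,60+v*.9)
print("foot",inv(r,f(14,57),.039),"piv",inv(r,f(163,48),.04),"tail end",inv(r,f(218,45),.036),"cap",inv(r,f(205,215),.06),"nosefront",inv(r,f(205,93),.036))
print("stop",inv(r,f(91,69),.038))
for n,q in(("w",r),("s",s)):
    g=(q["frame"].max(2)<70).astype(np.uint8);N,L,S,C=cv2.connectedComponentsWithStats(g)
    t=proj(q,plate(.038,-.145,.057))
    for i in range(1,N):
        if np.hypot(*(C[i]-t))<15:print(n,C[i],S[i],inv(q,C[i],.057))
    t=proj(q,plate(-.14,0,.037))
    for i in range(1,N):
        if np.hypot(*(C[i]-t))<25 and S[i,4]>30:print(n,"foot",C[i],S[i],inv(q,C[i],.035))
E
```

```text
foot [-137.2   -0.5] piv [ 1.8 -1.3] tail end [48.7  1.4] cap [  37.8 -143.3] nosefront [ 37.6 -40.6]
stop [-62.3 -17.1]
w [324.4095941  255.91881919] [316 247  18  19 271] [  37.7 -146.8]
w foot [152.25330396 111.35903084] [141 100  26  22 454] [-139.5   -0.2]
s [423.76428571 312.3       ] [417 307  15  12 140] [  36.4 -148.2]
```

Leg turned about 90° from parked; contact is expected when the keeper nose reaches plate y ≈ −16, about 31 mm of travel.

```bash
python3 - <<'E'
from m import *
q=ori(AK);Z=.052
bot.reach(plate(.0375,-.192,.14),q);bot.servo_line(plate(.0375,-.192,Z),q,.1);bot.dwell(.3)
b=W();np.save("b2.npy",b);d=rot(YAW)@[0,1];y=-.192;ph=[]
while y<-.115:
    y+=.003 if y<-.1735 else .002 if y<-.145 else .0003
    bot.servo_line(plate(.0375,y,Z),q,.03 if y<-.145 else .012)
    w=W()-b;f=-w[:2]@d;ph.append((round(y*1e3,1),round(float(f),1)))
    if f>8.5:
        bot.dwell(.1);f2=-(W()-b)[:2]@d;print("hit",f,f2)
        if f2>7.5:break
    if get_obs()["time_s"]>58:print("time");break
print(ph,get_obs()["time_s"],get_obs()["position"])
E
```

```text
hit 9.168356818460149 9.60876474318307
[(-189.0, -0.1), (-186.0, -0.2), (-183.0, -1.1), (-180.0, 0.6), (-177.0, -1.2), (-174.0, 0.2), (-171.0, 0.5), (-169.0, -0.0), (-167.0, 0.9), (-165.0, 3.1), (-163.0, 3.5), (-161.0, 2.5), (-159.0, 2.1), (-157.0, 2.4), (-155.0, 2.6), (-153.0, 2.6), (-151.0, 3.1), (-149.0, 3.0), (-147.0, 2.9), (-145.0, 3.3), (-144.7, 3.1), (-144.4, 4.5), (-144.1, 3.7), (-143.8, 3.5), (-143.5, 2.7), (-143.2, 3.1), (-142.9, 2.9), (-142.6, 3.2), (-142.3, 3.8), (-142.0, 4.3), (-141.7, 3.4), (-141.4, 4.7), (-141.1, 3.4), (-140.8, 3.1), (-140.5, 3.2), (-140.2, 4.4), (-139.9, 2.8), (-139.6, 3.2), (-139.3, 2.9), (-139.0, 4.6), (-138.7, 3.1), (-138.4, 3.6), (-138.1, 5.0), (-137.8, 3.3), (-137.5, 4.0), (-137.2, 3.2), (-136.9, 4.7), (-136.6, 6.2), (-136.3, 7.4), (-136.0, 9.2)] 40.0167 [0.58510871 0.00274361 0.05200001]
```

The force rose clearly at y ≈ −136.5, as predicted (−137). I'll back off, rise and check.

```bash
python3 - <<'E'
from m import *
q=ori(AK)
bot.servo_line(plate(.0375,-.165,.052),q,.05);bot.servo_line(plate(.0375,-.165,.15),q,.12)
bot.reach(plate(.038,-.10,.27),q);bot.dwell(.3)
r=snap("wrist","w5");s=snap("scene","s5");print(get_obs()["time_s"],W())
cv2.imwrite("pics/w5s5.png",np.hstack([cv2.resize(r["frame"][60:280,140:440,::-1],(440,322)),cv2.resize(s["frame"][240:350,290:410,::-1],(351,322),interpolation=cv2.INTER_CUBIC)]))
E
```

```text
42.725 [-0.43145083  0.75090541 -0.72536068]
```

View pics/w5s5.png

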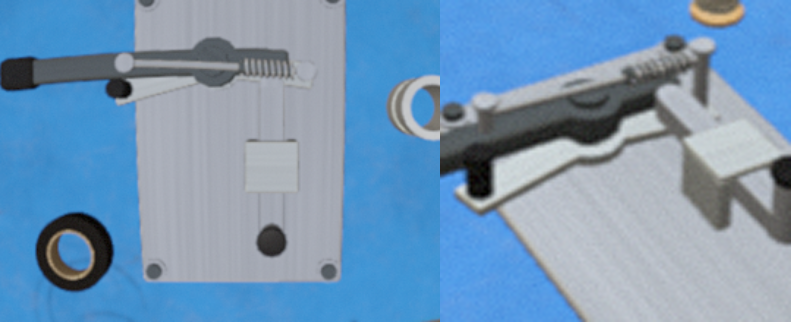

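The keeper nose now meets the tail (right panel about 668,95), and the leg is still on its stop pin (left panel 118,88). The tape and coupling have not moved, and the robot is clear.

```bash
python3 -c "
from workcell import hand_in,get_obs
hand_in();print(get_obs()['time_s'])"
```

```text
the job is handed in; nothing more can be done
the job is handed in; nothing more can be done
```

The leg is over and on its rubber stop, the keeper has been pushed up against its tail, and the job is handed in. The clock read about 43 s just before hand-in, with the robot touching nothing.

- **Leg:** I pushed it round with closed fingers. The highest sampled wrist force was 12.9 N, and the push force fell to about zero near dead centre. My first stop, at 81°, was still short of dead centre: a picture showed the leg still against the fingers. I went on in 0.5° steps until it ran off to the stop pin by itself, then backed the fingers away.
- **Keeper:** I pushed its post from behind at about 3–5 N. At the tail the force rose to 9.6 N, within 1 mm of where I had calculated contact, and I backed off there.
- **Last checks:** The final pictures show the nose at the tail and the leg still on its pin. The tape roll and pipe coupling are where they were. The spool was mostly outside the last crop, but the arm never went near it.
- **Not confirmed:** The pictures cannot show a gap of under about 1 mm at the tail, so that contact rests on the force rise.

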